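# Fit the LED lamp into its bayonet socket

## Robot

A 6-joint arm with a two-finger parallel gripper is mounted at the origin on a cart in front of the work surface, level with it; the furniture and walls round the work are solid. World frame = base frame: x ahead of the robot, y to its left, z up, the work surface at z = 0. Lengths are in m, angles in rad, forces in N, time in s.
With the tool pointing down it reaches from about 0.275 to 0.85 m from the base axis. Payload 5.2 kg.
Tool frame: the origin (TCP) lies midway between the tips of the shut fingers; the grasp point (between the pads) lies 19 mm behind it; z points along the fingers, y is the line along which they close (so a half turn about z gives the same grasp; the last joint's range is limited). The gripper opens to 85 mm and grips with 20 to 120 N. Pads are 22 mm wide; open, the fingers measure 114 mm over their backs; the gripper's body (76 mm by 85 mm) begins 54 mm behind the grasp point. The pads swing forward as they close: fully open they stand 13 mm farther back than shut.
Start: joints at [-1.485, 0.259, 1.535, -0, 1.348, -0.203], TCP at [0.157, -0.527, 0.231] pointing down, gripper open.
Joint ranges: [-3.14, 3.14], [-0.91, 2.08], [0.19, 2.58], [-1.22, 4.36], [0.22, 2.71], [-3.12, 3.12]. Speed limits (rad/s): [2.57, 2.57, 3.14, 3.14, 3.14, 3.14].

## Interface

Orientations are given as a rotation vector (axis times angle).
In Python, from station import robot, camera, order gives the robot as it stands. The module is installed in compiled form; this text tells all that it offers.
- The arm moves only by the shell command python3 -m pendant 'ROWS' [FORCE]. ROWS is JSON, a list of rows, each an object of numbers: "claw": the gripper command: -1 is shut, 1 is fully open, values between are in proportion; "tx", "ty", "tz": the shift along the world's x, y, z in units of 40 mm (1.0 is 40 mm); "spin": the turn about the world's z in rad. In form: [{"claw": .., "tx": .., "ty": .., "tz": .., "spin": ..}, ...]. A call has exactly 5 rows; each row is the pose to reach, as a shift and turn from the pose commanded when the call began; what a row does not reach only later rows make up. A row lasts 1/12 s, in which the tool goes at most 41.7 mm and 7.16 degrees, less where a joint would pass 70% of its speed; a pose out of reach is approached as far as the arm can. A call with a gripper value outside its range is refused whole. The fingers move at their own pace and stop on an object; FORCE is the grip in N (left out, the last holds). Time passes only in rows, so rows that repeat a pose let the fingers close, or fill a call up. It gives the time, the measured TCP pose, the force, the opening and the grip force at its end, in the units of the state.
- robot.state(): the state, without advancing time (a new reading comes with each control period).
- camera(name): name is "side" or "top" or "wrist"; returns a dict with "img" (480x640x3 uint8, blue, green, red), "vfov" (degrees; the focal length in pixels is half the picture's height over the tangent of half this angle, whatever the lens; pixels are square), "cx", "cy" (the principal point, pixels), "R" (3x3) and "t" (3): a world point X has camera coordinates R X + t; the wrist camera has in their place "T_tool_cam" (4x4, takes a point from camera to tool coordinates, whose origin is the TCP and whose axes are the flange's). Camera axes: x right, y down, z forward; pixel columns grow to the right and rows downward; lengths in m; the calibration is good to about 2 mm. A picture is of the moment at which its call begins: read the wrist's pose just before it. There is no depth.
- order.sign_off(): hands the job in; it is judged then, once.
The state is a dict: "time_s": time; "qpos": joint angles; "joint_vel": joint speeds; "joint_efforts": joint torques, N m; "ee_pos": TCP position; "eef_rot": TCP orientation; "contact_force": force on the tool from outside, world axes, zero at the start; "moment": the same for the moment, N m; "opening": finger opening in m; "finger_force": force on a finger pad.
Only numpy, scipy, OpenCV 4.12 (cv2) and the standard library are available. Lean on these libraries where they do the work, as an engineer would, in place of code of your own. Each camera call takes 0.05 s, during which the arm holds its last target. There are 200 camera calls.

## Task

Fit the LED lamp into the bayonet socket of the inspection light: keep it upright, feel gently for the two slots in the brass ring, push the lamp in against the spring, turn it clockwise (seen from above) to the stop, about a quarter turn, and let the spring lift it into its lock. Never force it, keep clear of the tall film rewind, leave the canister, the yellow can and the carton where they are, and let go at the end.

Things in the scene. Friction and masses are not known exactly. Their poses are not given: they have to be found in the camera images.
- lamp_grip (a point): LED lamp, about 100 g, 80 mm tall, standing loose and upright. Point on its axis, 48 mm above its bottom, mid-height on the grey ribbed sleeve (round, 35 mm diameter, 24 to 68 mm above the bottom, white dome above it). Grasp here from above at any yaw; lower, the fingers would meet the socket. z: lamp axis, up; x: along its two pins. Red ribs and a red bar on the dome lie over the pins.
- led_lamp: The same lamp; origin at the centre of its bottom end, z up, x along the pins. Below the sleeve is a steel base, 27 mm diameter, chamfered at the bottom, with two opposite brass pins of 5 mm diameter along x, centres 6 mm above the bottom, tips 21 mm from the axis. Same after half a turn.
- socket: Bayonet socket, fixed: grey foot of 92 mm diameter, black housing of 62 mm diameter, brass ring on top; origin under its centre, on the bench. More than 45 N between lamp and socket (both pins together) is forcing it. The ring is stiff in the housing and does not turn in use.
- socket_mouth (a point): Centre of the brass ring's top face, 45 mm above the bench; z up. Bore 31.5 mm; two opposite slots, 9 to 13 mm wide, open from it for the pins. The slots lie along this point's x axis only to within 0.6 rad either way: their true direction is not measured and must be seen or felt for. While the pins stand on the ring beside the slots, the lamp's bottom is 3.5 mm below this point.
- plunger_rest (a point): Where the spring plunger's top rests, on the axis, 7.5 mm below the mouth: the lamp's bottom meets it once the pins are in the slots, with 5 N, rising 0.6 N per mm. From 7 mm below this point on, the pins are under the ring's ledge and the lamp can turn; hard bottom 12 mm below this point (12 N just before it). Unlocked, the spring lifts the lamp back to this point.
- lock_level (a point): Height of the lamp's bottom when locked: on the axis, 11.5 mm below the mouth. Turned clockwise (from above) about 80 degrees from the slots, the pins stand under recesses in the ring, into which the spring lifts them, to this level; a stop ends the turn at about 87 degrees. Turning anticlockwise from the slots is blocked. Locked, the lamp cannot be pulled out.
- canister_white_at (a point): bystander: white lidded canister, 27 mm diameter, 34 mm tall, standing loose; point at half height. Leave it alone.
- can_yellow_at (a point): bystander: yellow lidded can, 47 mm diameter, 20 mm tall, loose; point at half height. Leave it alone.
- lamp_carton_at (a point): bystander: pale green carton lying loose, 36 x 98 x 30 mm (x, y, z); point at its centre. Leave it alone.
- rewind_right: Obstacle left of the work: black cast-iron film rewind bolted to the bench; origin under its column. 390 mm tall; relative to the origin it reaches from -140 to +140 mm in x and from -70 to +160 mm in y (crank handle on its left, towards the robot, spindle away from it). Pass above it or keep to its right (-y).
There are look-alikes about, which are no part of the job. Leave any purple look-alike of the led_lamp alone.

How it is judged:
By the outcome, as a careful person would: the job done as asked, in the order asked, and still so for the second after the job is handed in, with the robot touching nothing.
It also fails if it takes over 72 s, if anything falls off the work surface, if the arm or the gripper's body presses on something with over 40 N, if the wrist force passes 120 N, or if a joint passes its speed limit or range.

## Working session

There is one attempt and no reset: what is moved stays moved. The work goes in short steps, Python scripts to look and compute and a shell command to move; the robot and the scene stay as the last step left them, time stands still between calls to the robot, and variables do not carry over. Pictures are saved under pics/ and viewed, at most 10 in all, crops included, and the job is handed in when it is done.

```bash
mkdir -p pics; python3 - <<'E'
from station import robot,camera
import cv2,numpy as np,pickle
s=robot.state();print({k:np.round(v,3) for k,v in s.items()})
C={}
for n in("side","top"):
    c=camera(n);C[n]=c;print(n,c["vfov"],c["cx"],c["cy"],np.round(c["R"],3).tolist(),np.round(c["t"],3))
    cv2.imwrite(f"pics/{n}0.png",c["img"])
pickle.dump(C,open("c0.pkl","wb"))
E
```

```text
{'time_s': np.float64(0.0), 'qpos': array([-1.485,  0.259,  1.536,  0.   ,  1.348, -0.203]), 'joint_vel': array([ 0.001,  0.002,  0.001,  0.002, -0.001, -0.001]), 'joint_efforts': array([ 1.0000e-03, -4.4603e+01, -2.9057e+01, -0.0000e+00,  1.2000e-02,
        0.0000e+00]), 'ee_pos': array([ 0.157, -0.527,  0.23 ]), 'eef_rot': array([-3.107, -0.452, -0.   ]), 'contact_force': array([ 0.224, -0.378,  0.255]), 'moment': array([-0.014,  0.026, -0.006]), 'finger_force': np.float64(0.0), 'opening': np.float64(0.085)}
side 54.2260590917711 329.05023115691785 239.79298463319162 [[0.999, 0.031, 0.025], [0.036, -0.409, -0.912], [-0.018, 0.912, -0.41]] [-0.579  0.018  0.969]
top 47.67086964146472 310.082614807602 244.54392852047556 [[-0.009, -1.0, 0.006], [-0.996, 0.008, -0.091], [0.091, -0.007, -0.996]] [-0.087  0.576  0.932]
```

View pics/top0.png

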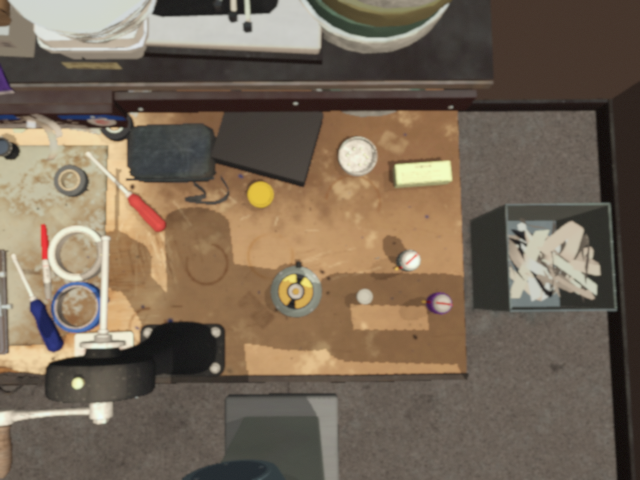

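View pics/side0.png

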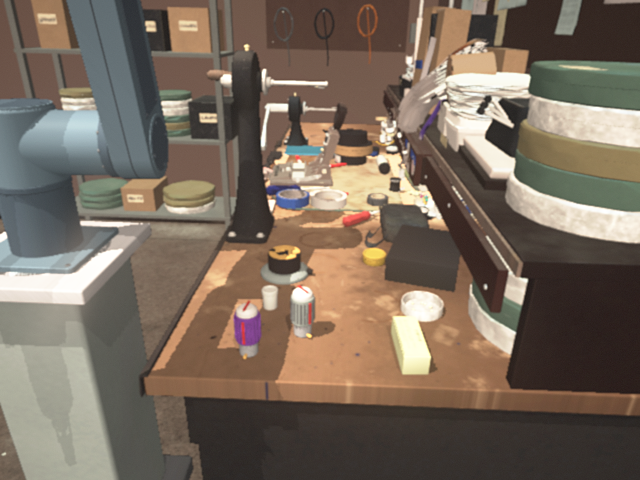

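Top view: the grey/white lamp is at (409,261), the purple look-alike at (440,303), and the socket at (296,292) with dark gaps in its ring. The white canister is at (365,297), the yellow can at (260,194) and the carton at (422,173).

```bash
cat > h.py <<'E'
import numpy as np,cv2
from scipy.spatial.transform import Rotation as Ro
def ray(c,uv,T=None):
    f=240/np.tan(np.radians(c["vfov"]/2))
    d=np.array([(uv[0]-c["cx"])/f,(uv[1]-c["cy"])/f,1.])
    if T is None: R=np.array(c["R"]);return -R.T@np.array(c["t"]),R.T@d
    return T[:3,3],T[:3,:3]@d
def onz(c,uv,z,T=None):
    o,d=ray(c,uv,T);return o+d*(z-o[2])/d[2]
def wristT(c,s):
    T=np.eye(4);T[:3,:3]=Ro.from_rotvec(s["eef_rot"]).as_matrix();T[:3,3]=s["ee_pos"];return T@np.array(c["T_tool_cam"])
E
python3 - <<'E'
import pickle,cv2,numpy as np
from h import *
C=pickle.load(open("c0.pkl","rb"));c=C["top"];im=c["img"]
for n,uv,z in[("lamp",(409,261),.08),("purple",(440,303),.08),("socket",(296,292),.045),("can",(365,297),.034),("ycan",(260,194),.02),("carton",(422,173),.03)]:print(n,onz(c,uv,z).round(3))
a=cv2.resize(im[262:322,266:326],(400,400),interpolation=cv2.INTER_CUBIC)
b=cv2.resize(im[231:291,379:439],(400,400),interpolation=cv2.INTER_CUBIC)
cv2.imwrite("pics/z1.png",np.hstack([a,b]))
E
```

```text
lamp [ 0.542 -0.256  0.08 ]
purple [ 0.472 -0.305  0.08 ]
socket [ 0.492 -0.067  0.045]
can [ 0.483 -0.186  0.034]
ycan [ 0.668 -0.003  0.02 ]
carton [ 0.702 -0.292  0.03 ]
```

View pics/z1.png

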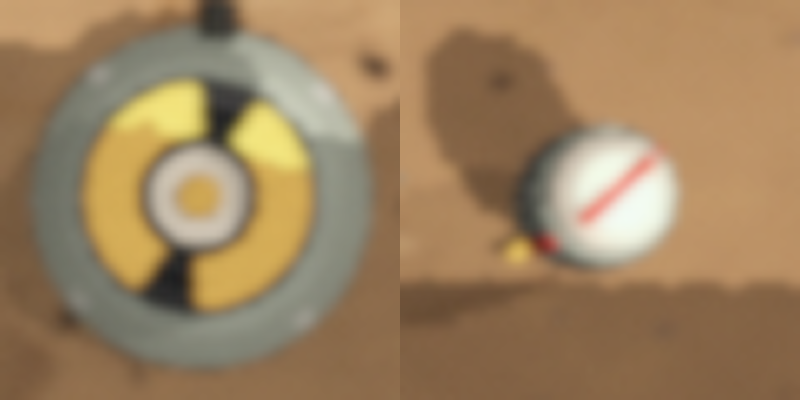

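The zoom shows slots running from about (228,105) to (170,285), which puts their yaw near -0.3 rad. The lamp's red bar runs from (583,222) to (658,155), a yaw near -0.84. I'll move over the lamp, keeping the present yaw.

```bash

python3 -m pendant '[{"claw":1,"tx":0.6,"ty":0.43,"tz":0,"spin":0},{"claw":1,"tx":1.2,"ty":0.86,"tz":0,"spin":0},{"claw":1,"tx":1.8,"ty":1.29,"tz":0,"spin":0},{"claw":1,"tx":2.4,"ty":1.72,"tz":0,"spin":0},{"claw":1,"tx":3.2,"ty":2.25,"tz":0,"spin":0}]'
python3 -m pendant '[{"claw":1,"tx":0.64,"ty":0.45,"tz":0,"spin":0},{"claw":1,"tx":1.28,"ty":0.9,"tz":0,"spin":0},{"claw":1,"tx":1.92,"ty":1.35,"tz":0,"spin":0},{"claw":1,"tx":2.56,"ty":1.8,"tz":0,"spin":0},{"claw":1,"tx":3.2,"ty":2.25,"tz":0,"spin":0}]'
python3 -m pendant '[{"claw":0.4,"tx":0.64,"ty":0.45,"tz":0,"spin":0},{"claw":0.4,"tx":1.28,"ty":0.9,"tz":0,"spin":0},{"claw":0.4,"tx":1.92,"ty":1.35,"tz":0,"spin":0},{"claw":0.4,"tx":2.56,"ty":1.8,"tz":0,"spin":0},{"claw":0.4,"tx":3.2,"ty":2.25,"tz":0,"spin":0}]'
python3 - <<'E'
from station import robot,camera
from h import *
import pickle
s=robot.state();c=camera("wrist");print(s["time_s"],s["ee_pos"],s["eef_rot"],s["joint_vel"].max(),s["opening"],c["vfov"],np.round(c["T_tool_cam"],3).tolist())
pickle.dump((s,c),open("w1.pkl","wb"));cv2.imwrite("pics/w1.png",c["img"])
c=pickle.load(open("c0.pkl","rb"))["top"]
for p in[(145,325),(222,325),(222,372)]:print(onz(c,p,0.02))
E
```

```text
time_s: 0.52
ee_pos: [0.2846, -0.4367, 0.2309]
eef_rot: [-3.109, -0.449, 0.001]
contact_force: [1.1, 0.3, -0.1]
opening: 0.0854
finger_force: 0.0
time_s: 0.93
ee_pos: [0.4136, -0.3459, 0.231]
eef_rot: [-3.108, -0.452, 0.001]
contact_force: [0.5, -1.1, -0.3]
opening: 0.0851
finger_force: 0.0
time_s: 1.35
ee_pos: [0.5416, -0.2559, 0.2308]
eef_rot: [-3.108, -0.452, 0.001]
contact_force: [1.3, -0.2, 0.1]
opening: 0.0597
finger_force: 0.0
1.35 [ 0.54159023 -0.25590866  0.23082139] [-3.10824349e+00 -4.52161878e-01  1.15364843e-03] 0.6117412659487749 0.059749046381712856 63.0451073253837 [[-0.0, -0.957, -0.288, 0.074], [1.0, -0.0, -0.0, -0.0], [-0.0, -0.288, 0.957, -0.144], [0.0, 0.0, 0.0, 1.0]]
[0.43711451 0.19827203 0.02      ]
[0.43591448 0.06363117 0.02      ]
[0.35496703 0.06312548 0.02      ]
```

View pics/w1.png

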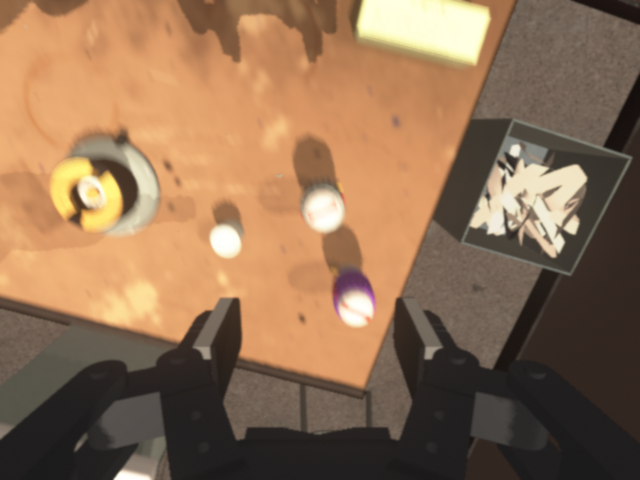

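Wrist view: the lamp's dome is at about (323,211) with the red bar on it, the purple lamp is at (355,297), and the canister at (226,240).

```bash
cat >> h.py <<'E'
def bar(im,u,v,r):
    p=cv2.GaussianBlur(im[v-r:v+r,u-r:u+r],(0,0),.7).astype(int);b,g,rr=p[...,0],p[...,1],p[...,2]
    m=((rr-g>45)&(rr-b>30)).astype(np.uint8)
    n,l,st,ce=cv2.connectedComponentsWithStats(m)
    out=[]
    for i in range(1,n):
        if st[i,4]<6: continue
        q=np.argwhere(l==i)[:,::-1]+[u-r,v-r];cc=q.mean(0);w,V=np.linalg.eigh(np.cov((q-cc).T))
        out.append((st[i,4],cc,V[:,1]*2*np.sqrt(w[1])))
    return out
E
python3 - <<'E'
from h import *
import pickle
c=pickle.load(open("c0.pkl","rb"))["top"];s,w=pickle.load(open("w1.pkl","rb"));T=wristT(w,s)
for cam,t,u,v,r in[(c,None,409,260,14),(w,T,323,209,26)]:
    for a,cc,d in bar(cam["img"],u,v,r):
        P=onz(cam,cc,.08,t);D=onz(cam,cc+d,.08,t)-onz(cam,cc-d,.08,t)
        print(a,cc.round(1),P.round(4),'yaw',np.arctan2(D[1],D[0]).round(3),'len',np.linalg.norm(D).round(4))
E
```

```text
28 [411.9 258.4] [ 0.5461 -0.2607  0.08  ] yaw 2.29 len 0.0324
6 [400.  267.5] [ 0.5312 -0.2406  0.08  ] yaw -1.579 len 0.006
398 [302.9 217.9] [ 0.5411 -0.2442  0.08  ] yaw -2.619 len 0.0497
307 [344.8 202. ] [ 0.5622 -0.2714  0.08  ] yaw -2.757 len 0.044
```

```bash

python3 -m pendant '[{"claw":0.4,"tx":0.03,"ty":-0.05,"tz":-0.5,"spin":0},{"claw":0.4,"tx":0.06,"ty":-0.1,"tz":-1.0,"spin":0},{"claw":0.4,"tx":0.06,"ty":-0.1,"tz":-1.6,"spin":0},{"claw":0.4,"tx":0.06,"ty":-0.1,"tz":-2.2,"spin":0},{"claw":0.4,"tx":0.06,"ty":-0.1,"tz":-2.2,"spin":0}]'
python3 - <<'E'
from station import robot,camera
from h import *
import pickle
s=robot.state();c=camera("wrist")
pickle.dump((s,c),open("w2.pkl","wb"));T=wristT(c,s);print(s["ee_pos"])
im=c["img"];cv2.imwrite("pics/w2.png",im[150:450,120:520])
hsv=cv2.cvtColor(im,cv2.COLOR_BGR2HSV)
m=cv2.inRange(hsv,(0,0,150),(180,60,255))
n,l,st,ce=cv2.connectedComponentsWithStats(m)
for i in range(1,n):
    if st[i,4]>400:print(st[i],ce[i].round(1),onz(c,ce[i],.075,T).round(4))
E
```

```text
time_s: 1.82
ee_pos: [0.54, -0.2592, 0.1377]
eef_rot: [-3.102, -0.451, 0.012]
contact_force: [-0.6, 0.6, -1.2]
opening: 0.0595
finger_force: 0.0
[ 0.53996113 -0.25916206  0.1377496 ]
[ 412    0  137   36 2277] [499.8  10.8] [ 0.682  -0.3048  0.075 ]
[   0  155  107  113 3694] [ 74.4 208.8] [ 0.5299 -0.1244  0.075 ]
[ 487  159  132  105 5273] [556.8 203.3] [ 0.6069 -0.3718  0.075 ]
[ 294  217   60   56 1881] [325.5 245.7] [ 0.5487 -0.2605  0.075 ]
[ 175  264   39   35 1072] [193.6 281.1] [ 0.5068 -0.1945  0.075 ]
[352 354  40  35 785] [373.4 372.1] [ 0.4791 -0.3125  0.075 ]
```

View pics/w2.png

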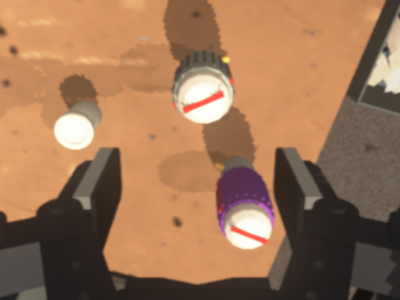

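The crop shows the bar from (184,106) to (223,92), i.e. (304,256)-(343,242) in the full picture. The fingers straddle the lamp with clear space, and the purple lamp is nearer the robot.

```bash
python3 - <<'E'
from h import *
import pickle
s,c=pickle.load(open("w2.pkl","rb"));T=wristT(c,s)
for z in(.078,.08):
  A,B=onz(c,(304,256),z,T),onz(c,(343,242),z,T);D=A-B;print((A+B)/2,np.arctan2(D[1],D[0]),np.linalg.norm(D))
im=c["img"].astype(int)[225:275,290:360];m=(im[...,2]-im[...,1]>70)&(im[...,2]>150)
q=np.argwhere(m)[:,::-1]+[290,225];l=cv2.minAreaRect(q.astype(np.float32));print(len(q),l)
C=pickle.load(open("c0.pkl","rb"))
# side view: white dome of the lamp -> triangulate with wrist
im=C["side"]["img"];h=cv2.cvtColor(im,cv2.COLOR_BGR2HSV)
mm=cv2.inRange(h,(0,0,170),(180,50,255))[275:345,280:325];print(cv2.boundingRect(mm),np.argwhere(mm).mean(0)[::-1]+[280,275])
def tri(a,b):
    (o,d),(p,e)=a,b;k=np.linalg.lstsq(np.c_[d,-e],p-o,rcond=None)[0];x,y=o+d*k[0],p+e*k[1];return (x+y)/2,np.linalg.norm(x-y)
print(tri(ray(c,(323.5,249),T),ray(C["top"],(411,259.2))))
print(tri(ray(c,(325.5,247),T),ray(C["side"],(302.5,294))))
E
```

```text
[ 0.54751291 -0.25965914  0.078     ] 2.223986407145386 0.022795239709372354
[ 0.54815026 -0.25945206  0.08      ] 2.2239864071453868 0.022570726266206216
322 ((324.6827392578125, 246.40399169921875), (14.804017066955566, 67.62348937988281), 66.68228912353516)
(0, 0, 34, 63) [298.77079796 300.75042445]
(array([ 0.54544737, -0.26060794,  0.07158944]), np.float64(0.00046916903648502184))
(array([ 0.54672497, -0.26123911,  0.07048441]), np.float64(0.00018370653228599448))
```

```bash

python3 -m pendant '[{"claw":0.4,"tx":0.1,"ty":0,"tz":-0.3,"spin":0},{"claw":0.4,"tx":0.1,"ty":0,"tz":-0.7,"spin":0},{"claw":0.4,"tx":0.1,"ty":0,"tz":-1.0,"spin":0},{"claw":0.4,"tx":0.1,"ty":0,"tz":-1.0,"spin":0},{"claw":0.4,"tx":0.1,"ty":0,"tz":-1.0,"spin":0}]'
python3 - <<'E'
from station import robot,camera
from h import *
import pickle
s=robot.state();c=camera("wrist")
pickle.dump((s,c),open("w3.pkl","wb"));print(s["ee_pos"],s["eef_rot"])
cv2.imwrite("pics/w3.png",c["img"][150:450,120:520])
E
```

```text
time_s: 2.28
ee_pos: [0.5475, -0.2615, 0.1039]
eef_rot: [3.108, 0.452, 0.001]
contact_force: [0.6, 0.8, 0.2]
opening: 0.0598
finger_force: 0.0
[ 0.54749215 -0.26150855  0.10385328] [3.10846434e+00 4.51977147e-01 7.24771717e-04]
```

View pics/w3.png

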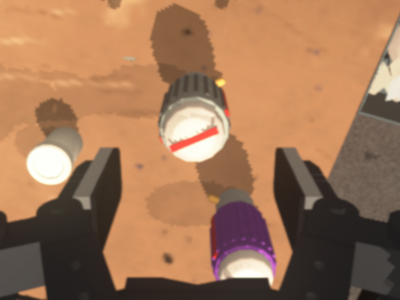

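The crop shows the bar from (171,148) to (216,128) and the dome's centre near (193,133), slightly left of the midline of the fingers. The purple lamp passes between the fingers' inner side and the palm, so I'll check its clearance.

```bash
python3 - <<'E'
from h import *
import pickle
s,c=pickle.load(open("w3.pkl","rb"));T=wristT(c,s)
R=Ro.from_rotvec(s["eef_rot"]).as_matrix();print(R.round(3))
for z in(.08,):
  A,B=onz(c,(291,298),z,T),onz(c,(336,278),z,T);D=A-B;print((A+B)/2,np.arctan2(D[1],D[0]),np.linalg.norm(D))
im=c["img"];h=cv2.cvtColor(im,cv2.COLOR_BGR2HSV);m=cv2.inRange(h,(0,0,165),(180,70,255))
n,l,st,ce=cv2.connectedComponentsWithStats(m)
for i in range(1,n):
    if st[i,4]>800:print(st[i],ce[i].round(1),onz(c,ce[i],.073,T).round(4))
P=onz(c,(363,425),.078,T);print("purple",P,R.T@(P-s["ee_pos"]))
E
```

```text
[[ 0.959  0.285  0.001]
 [ 0.285 -0.959 -0.   ]
 [ 0.     0.001 -1.   ]]
[ 0.54705223 -0.25949325  0.08      ] 2.3076527841374466 0.023242784275161014
[ 423    0  150   39 2785] [517.8  11.9] [ 0.6812 -0.3046  0.073 ]
[ 488  167  136  112 6685] [559.1 213.2] [ 0.6116 -0.3576  0.073 ]
[   0  172   72  126 3798] [ 42.7 240.9] [ 0.5311 -0.1326  0.073 ]
[ 280  247   70   65 2653] [316.5 279.3] [ 0.5489 -0.2605  0.073 ]
[ 147  290   53   45 1594] [170.9 312.4] [ 0.5116 -0.1966  0.073 ]
[ 339  403   55   31 1032] [368.6 417.6] [ 0.4797 -0.3103  0.073 ]
purple [ 0.4783828  -0.30697583  0.078     ] [-0.07920615  0.02389038  0.02583415]
```

```bash

python3 -m pendant '[{"claw":0.4,"tx":0,"ty":0.03,"tz":-0.5,"spin":0},{"claw":0.4,"tx":0,"ty":0.03,"tz":-1.0,"spin":0},{"claw":0.4,"tx":0,"ty":0.03,"tz":-1.5,"spin":0},{"claw":0.4,"tx":0,"ty":0.03,"tz":-1.9,"spin":0},{"claw":0.4,"tx":0,"ty":0.03,"tz":-1.9,"spin":0}]' 35
python3 -m pendant '[{"claw":0,"tx":0,"ty":0,"tz":0,"spin":0},{"claw":-0.3,"tx":0,"ty":0,"tz":0,"spin":0},{"claw":-0.6,"tx":0,"ty":0,"tz":0,"spin":0},{"claw":-1,"tx":0,"ty":0,"tz":0,"spin":0},{"claw":-1,"tx":0,"ty":0,"tz":0,"spin":0}]' 35
python3 -m pendant '[{"claw":-1,"tx":0,"ty":0,"tz":0,"spin":0},{"claw":-1,"tx":0,"ty":0,"tz":0,"spin":0},{"claw":-1,"tx":0,"ty":0,"tz":0,"spin":0},{"claw":-1,"tx":0,"ty":0,"tz":0.0,"spin":0},{"claw":-1,"tx":0,"ty":0,"tz":0.0,"spin":0}]' 35
```

```text
time_s: 2.75
ee_pos: [0.546, -0.2594, 0.0255]
eef_rot: [-3.107, -0.451, 0.004]
contact_force: [-1.2, -0.5, -0.0]
opening: 0.0599
finger_force: 0.0
time_s: 3.17
ee_pos: [0.5483, -0.2608, 0.0292]
eef_rot: [3.106, 0.452, 0.004]
contact_force: [0.4, -0.1, 5.9]
opening: 0.0341
finger_force: 35.1
time_s: 3.58
ee_pos: [0.5483, -0.2608, 0.0292]
eef_rot: [3.106, 0.452, 0.004]
contact_force: [0.4, 0.6, 7.1]
opening: 0.0344
finger_force: 35.1
```

```bash

python3 -m pendant '[{"claw":-1,"tx":0,"ty":0,"tz":0.3,"spin":0},{"claw":-1,"tx":0,"ty":0,"tz":1,"spin":0},{"claw":-1,"tx":0,"ty":0,"tz":1.7,"spin":0},{"claw":-1,"tx":0,"ty":0,"tz":2.4,"spin":0.05},{"claw":-1,"tx":0,"ty":0,"tz":3,"spin":0.1}]' 35
python3 -m pendant '[{"claw":-1,"tx":-0.1,"ty":0.6,"tz":0.5,"spin":0.1},{"claw":-1,"tx":-0.3,"ty":1.2,"tz":1,"spin":0.2},{"claw":-1,"tx":-0.5,"ty":1.8,"tz":1.2,"spin":0.3},{"claw":-1,"tx":-0.6,"ty":2.4,"tz":1.2,"spin":0.4},{"claw":-1,"tx":-0.6,"ty":2.4,"tz":1.2,"spin":0.44}]' 35
python3 - <<'E'
from station import robot,camera
from h import *
import pickle
s=robot.state();c=camera("wrist")
pickle.dump((s,c),open("w4.pkl","wb"));print(s["ee_pos"],s["eef_rot"])
cv2.imwrite("pics/w4.png",c["img"])
E
```

```text
time_s: 4.0
ee_pos: [0.5471, -0.2601, 0.15]
eef_rot: [3.081, 0.61, 0.001]
contact_force: [0.5, -0.7, -1.2]
opening: 0.034
finger_force: 34.9
time_s: 4.42
ee_pos: [0.522, -0.1599, 0.1973]
eef_rot: [-2.87, -1.275, -0.002]
contact_force: [-0.3, 0.3, -0.3]
opening: 0.0341
finger_force: 35.1
[ 0.52196933 -0.1598745   0.19726623] [-2.87004363e+00 -1.27530796e+00 -2.19144765e-03]
```

View pics/w4.png

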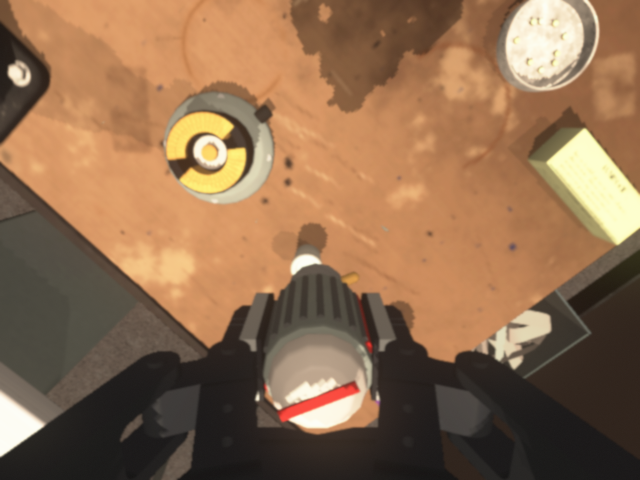

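Clear view: the brass ring is at about (208,152), with dark slots near (238,137) and (180,170). The lamp is held upright, its bar running from (283,415) to (355,388).

```bash
cat > ring.py <<'E'
from h import *
import pickle
def ring(c,T,u,v,r,show=1):
    im=c["img"][v-r:v+r,u-r:u+r];h=cv2.cvtColor(im,cv2.COLOR_BGR2HSV)
    m=cv2.inRange(h,(12,110,110),(35,255,255));m=cv2.morphologyEx(m,cv2.MORPH_OPEN,np.ones((2,2)))
    # brass pixels in world
    q=np.argwhere(m>0)[:,::-1]+[u-r,v-r]
    W=np.array([onz(c,p,.045,T)[:2] for p in q])
    hull=cv2.convexHull((W*1e4).astype(np.float32))[:,0]
    (x,y),rad=cv2.minEnclosingCircle(hull);ce=np.array([x,y])/1e4
    # refine: algebraic circle fit of hull
    H=hull/1e4;A=np.c_[2*H,np.ones(len(H))];k=np.linalg.lstsq(A,(H**2).sum(1),rcond=None)[0]
    print("enclosing",ce.round(4),rad/1e4,"fit",k[:2].round(4),np.sqrt(k[2]+k[:2]@k[:2]).round(4))
    ce=k[:2];d=W-ce;rr=np.hypot(*d.T);a=np.degrees(np.arctan2(d[:,1],d[:,0]))
    for lo,hi in((.018,.021),(.021,.024),(.024,.028)):
        hh=np.histogram(a[(rr>lo)&(rr<hi)],np.arange(-180,181,6))[0];e=np.flatnonzero(hh==0)*6-180;print(lo,"empty bins from",e)
    return ce
E
python3 - <<'E'
from ring import *
s,c=pickle.load(open("w4.pkl","rb"));T=wristT(c,s)
print(ring(c,T,208,152,50))
c0=pickle.load(open("c0.pkl","rb"))["top"];ring(c0,None,296,292,22)
z=s["ee_pos"][2]-.029+.08
A,B=onz(c,(283,415),z,T),onz(c,(355,388),z,T);D=A-B;print("lamp",(A+B)/2,np.arctan2(D[1],D[0]),np.linalg.norm(D),s["ee_pos"])
E
```

```text
enclosing [ 0.4957 -0.066 ] 0.053407086181640626 fit [ 0.4972 -0.068 ] 0.0486
0.018 empty bins from [-30 -24 -18 -12 150 156 162]
0.021 empty bins from [-30 -24 -18 -12 150 156 162]
0.024 empty bins from [-30 -24 -18 -12 150 156 162 168]
[ 0.49720858 -0.06803057]
enclosing [ 0.4933 -0.0659] 0.05217915649414062 fit [ 0.4931 -0.0666] 0.05
0.018 empty bins from [-30 -24 -18 156 162 168 174]
0.021 empty bins from [-30 -24 -18 -12 156 162 168 174]
0.024 empty bins from [-30 -24 -18 -12 156 162 168 174]
lamp [ 0.52113669 -0.16139199  0.24826623] 2.8267817655380787 0.02230601349089078 [ 0.52196933 -0.1598745   0.19726623]
```

```bash
python3 - <<'E'
import re
t=open("ring.py").read()
t=t.replace("    # brass","    n,l,st,_=cv2.connectedComponentsWithStats(m);yy,xx=np.indices(m.shape);m=((m>0)&(np.hypot(xx-r,yy-r)<RP)).astype(np.uint8)\n    # brass",1).replace("u,v,r,show=1","u,v,r,RP")
open("ring.py","w").write(t)
E
python3 - <<'E'
from ring import *
s,c=pickle.load(open("w4.pkl","rb"));T=wristT(c,s)
ring(c,T,208,152,50,45)
c0=pickle.load(open("c0.pkl","rb"))["top"];ring(c0,None,296,292,22,19)
for cam,t,p in((c,T,(209.5,152)),(c0,None,(296,291.5))):print("plunger",onz(cam,p,.0375,t).round(4))
E
```

```text
enclosing [ 0.4942 -0.0667] 0.031551095581054685 fit [ 0.4945 -0.0668] 0.0306
0.018 empty bins from [-24 -18 150 156 162 168]
0.021 empty bins from [-24 -18 150 156 162 168]
0.024 empty bins from [-24 -18 150 156 162 168]
enclosing [ 0.4925 -0.0672] 0.029736260986328124 fit [ 0.4924 -0.067 ] 0.0294
0.018 empty bins from [-30 -24 -18 -12 150 156 162 168]
0.021 empty bins from [-24 -18 -12 156 162 168]
0.024 empty bins from [-30 -24 -18 -12 150 156 162 168]
plunger [ 0.4966 -0.0663  0.0375]
plunger [ 0.4932 -0.0667  0.0375]
```

```bash

python3 -m pendant '[{"claw":-1,"tx":-0.2,"ty":0.6,"tz":0,"spin":0},{"claw":-1,"tx":-0.4,"ty":1.2,"tz":-0.2,"spin":0},{"claw":-1,"tx":-0.6,"ty":1.8,"tz":-0.6,"spin":0},{"claw":-1,"tx":-0.7,"ty":2.4,"tz":-1.2,"spin":0},{"claw":-1,"tx":-0.7,"ty":2.45,"tz":-1.8,"spin":0}]' 35
python3 -m pendant '[{"claw":-1,"tx":0,"ty":0,"tz":0,"spin":0},{"claw":-1,"tx":0,"ty":0,"tz":0,"spin":0},{"claw":-1,"tx":0,"ty":0,"tz":0,"spin":0},{"claw":-1,"tx":0,"ty":0,"tz":0,"spin":0},{"claw":-1,"tx":0,"ty":0,"tz":0,"spin":0}]' 35
python3 - <<'E'
from station import robot,camera
from h import *
import pickle
s=robot.state();c=camera("wrist");d=camera("side");e=camera("top")
pickle.dump((s,c,d,e),open("w5.pkl","wb"));print(s["ee_pos"],s["eef_rot"],s["contact_force"],s["qpos"])
cv2.imwrite("pics/w5.png",np.hstack([c["img"][180:480,150:500],cv2.resize(d["img"][180:300,225:365],(350,300))]))
E
```

```text
time_s: 4.88
ee_pos: [0.4941, -0.0631, 0.1237]
eef_rot: [-2.875, -1.265, -0.002]
contact_force: [-0.1, 0.3, -0.3]
opening: 0.0339
finger_force: 35.3
time_s: 5.3
ee_pos: [0.4963, -0.0672, 0.1248]
eef_rot: [2.875, 1.262, 0.003]
contact_force: [-0.7, -0.4, -0.9]
opening: 0.0344
finger_force: 35.3
[ 0.49628375 -0.06720261  0.1247793 ] [2.8745808  1.26223799 0.00311417] [-0.70571385 -0.36022104 -0.92064429] [-3.57594633e-01  2.70811923e-01  1.80180538e+00 -1.32965967e-04
  1.06609518e+00  3.85755037e-01]
```

View pics/w5.png

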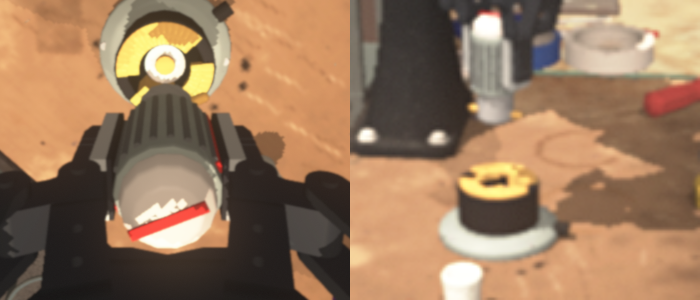

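The wrist crop shows the lamp upright, with the socket seen beyond its tip. The side crop shows the lamp above the socket, clear of the rewind. Next I lower it to just above the ring.

```bash

python3 -m pendant '[{"claw":-1,"tx":-0.03,"ty":0.03,"tz":-0.3,"spin":-0.01},{"claw":-1,"tx":-0.03,"ty":0.03,"tz":-0.6,"spin":-0.01},{"claw":-1,"tx":-0.03,"ty":0.03,"tz":-0.8,"spin":-0.01},{"claw":-1,"tx":-0.03,"ty":0.03,"tz":-1,"spin":-0.01},{"claw":-1,"tx":-0.03,"ty":0.03,"tz":-1,"spin":-0.01}]' 35
python3 -m pendant '[{"claw":-1,"tx":0,"ty":0,"tz":-0.05,"spin":0},{"claw":-1,"tx":0,"ty":0,"tz":-0.1,"spin":0},{"claw":-1,"tx":0,"ty":0,"tz":-0.15,"spin":0},{"claw":-1,"tx":0,"ty":0,"tz":-0.15,"spin":0},{"claw":-1,"tx":0,"ty":0,"tz":-0.15,"spin":0}]' 35
python3 - <<'E'
from station import robot,camera
from h import *
import pickle
s=robot.state();d=camera("side");e=camera("top");c=camera("wrist")
pickle.dump((s,c,d,e),open("w6.pkl","wb"));print(s["ee_pos"],s["eef_rot"],s["contact_force"])
cv2.imwrite("pics/w6.png",np.hstack([cv2.resize(d["img"][200:290,240:345],(400,343)),cv2.resize(c["img"][180:480,150:500],(400,343))]))
E
```

```text
time_s: 5.87
ee_pos: [0.4929, -0.0646, 0.0819]
eef_rot: [-2.88, -1.25, 0.003]
contact_force: [-0.6, -0.7, -0.5]
opening: 0.0341
finger_force: 35.3
time_s: 6.28
ee_pos: [0.494, -0.0648, 0.0775]
eef_rot: [2.882, 1.251, 0.0]
contact_force: [-0.1, -0.2, -0.2]
opening: 0.0342
finger_force: 35.3
[ 0.49395893 -0.06484339  0.07745537] [2.88181667e+00 1.25052810e+00 2.51650250e-04] [-0.10572345 -0.22910675 -0.19873791]
```

View pics/w6.png

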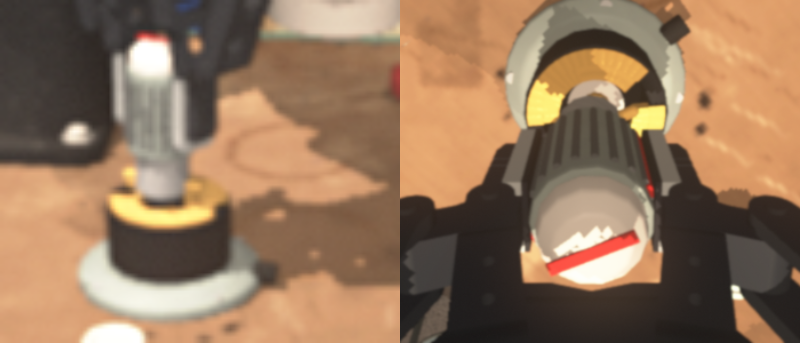

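Side crop: the base is centred at about column 163 and the ring at 168, so the lamp is roughly 2 mm short in +x. The height is right. I'll correct by about 1.5 mm and feel downward gently.

```bash

python3 -m pendant '[{"claw":-1,"tx":0.04,"ty":-0.03,"tz":0,"spin":0},{"claw":-1,"tx":0.04,"ty":-0.03,"tz":0,"spin":0},{"claw":-1,"tx":0.04,"ty":-0.03,"tz":-0.03,"spin":0},{"claw":-1,"tx":0.04,"ty":-0.03,"tz":-0.06,"spin":0},{"claw":-1,"tx":0.04,"ty":-0.03,"tz":-0.08,"spin":0}]' 35
python3 -m pendant '[{"claw":-1,"tx":0,"ty":0,"tz":-0.02,"spin":0},{"claw":-1,"tx":0,"ty":0,"tz":-0.04,"spin":0},{"claw":-1,"tx":0,"ty":0,"tz":-0.05,"spin":0},{"claw":-1,"tx":0,"ty":0,"tz":-0.05,"spin":0},{"claw":-1,"tx":0,"ty":0,"tz":-0.05,"spin":0}]' 35
python3 -c "
from station import robot
s=robot.state();print(s['contact_force'],s['moment'])"
```

```text
time_s: 6.85
ee_pos: [0.4954, -0.066, 0.0739]
eef_rot: [-2.882, -1.25, 0.0]
contact_force: [-0.2, -1.1, -1.1]
opening: 0.0345
finger_force: 35.3
time_s: 7.27
ee_pos: [0.4955, -0.0661, 0.0721]
eef_rot: [2.882, 1.251, 0.0]
contact_force: [-0.8, 0.0, -0.5]
opening: 0.0341
finger_force: 35.3
[-0.83394363  0.00783787 -0.46731022] [0.03149465 0.00756395 0.03694719]
```

```bash

python3 -m pendant '[{"claw":-1,"tx":0,"ty":0,"tz":-0.02,"spin":0},{"claw":-1,"tx":0,"ty":0,"tz":-0.03,"spin":0},{"claw":-1,"tx":0,"ty":0,"tz":-0.04,"spin":0},{"claw":-1,"tx":0,"ty":0,"tz":-0.04,"spin":0},{"claw":-1,"tx":0,"ty":0,"tz":-0.04,"spin":0}]' 35
python3 -m pendant '[{"claw":-1,"tx":0,"ty":0,"tz":-0.01,"spin":0},{"claw":-1,"tx":0,"ty":0,"tz":-0.02,"spin":0},{"claw":-1,"tx":0,"ty":0,"tz":-0.03,"spin":0},{"claw":-1,"tx":0,"ty":0,"tz":-0.03,"spin":0},{"claw":-1,"tx":0,"ty":0,"tz":-0.03,"spin":0}]' 35
```

```text
time_s: 7.68
ee_pos: [0.4954, -0.066, 0.0705]
eef_rot: [-2.882, -1.25, 0.0]
contact_force: [0.4, 0.5, -2.0]
opening: 0.0342
finger_force: 35.3
time_s: 8.1
ee_pos: [0.4954, -0.066, 0.0693]
eef_rot: [-2.882, -1.25, 0.0]
contact_force: [0.7, 0.1, -1.6]
opening: 0.0339
finger_force: 35.3
```

```bash

python3 -m pendant '[{"claw":-1,"tx":0,"ty":0,"tz":-0.01,"spin":0},{"claw":-1,"tx":0,"ty":0,"tz":-0.02,"spin":0},{"claw":-1,"tx":0,"ty":0,"tz":-0.03,"spin":0},{"claw":-1,"tx":0,"ty":0,"tz":-0.03,"spin":0},{"claw":-1,"tx":0,"ty":0,"tz":-0.03,"spin":0}]' 35
python3 -m pendant '[{"claw":-1,"tx":0,"ty":0,"tz":-0.01,"spin":0},{"claw":-1,"tx":0,"ty":0,"tz":-0.02,"spin":0},{"claw":-1,"tx":0,"ty":0,"tz":-0.03,"spin":0},{"claw":-1,"tx":0,"ty":0,"tz":-0.03,"spin":0},{"claw":-1,"tx":0,"ty":0,"tz":-0.03,"spin":0}]' 35
```

```text
time_s: 8.52
ee_pos: [0.4955, -0.066, 0.0681]
eef_rot: [-2.882, -1.25, 0.0]
contact_force: [0.3, 1.1, -1.5]
opening: 0.0344
finger_force: 35.3
time_s: 8.93
ee_pos: [0.4954, -0.066, 0.0669]
eef_rot: [-2.882, -1.251, 0.0]
contact_force: [-0.2, 0.1, -1.5]
opening: 0.0344
finger_force: 35.3
```

```bash

python3 -m pendant '[{"claw":-1,"tx":0,"ty":0,"tz":-0.02,"spin":0},{"claw":-1,"tx":0,"ty":0,"tz":-0.03,"spin":0},{"claw":-1,"tx":0,"ty":0,"tz":-0.05,"spin":0},{"claw":-1,"tx":0,"ty":0,"tz":-0.05,"spin":0},{"claw":-1,"tx":0,"ty":0,"tz":-0.05,"spin":0}]' 60
python3 -m pendant '[{"claw":-1,"tx":0,"ty":0,"tz":-0.02,"spin":0},{"claw":-1,"tx":0,"ty":0,"tz":-0.03,"spin":0},{"claw":-1,"tx":0,"ty":0,"tz":-0.05,"spin":0},{"claw":-1,"tx":0,"ty":0,"tz":-0.05,"spin":0},{"claw":-1,"tx":0,"ty":0,"tz":-0.05,"spin":0}]' 60
python3 -c "
from station import robot
s=robot.state();print(s['contact_force'],s['moment'])"
```

```text
time_s: 9.35
ee_pos: [0.4955, -0.066, 0.0651]
eef_rot: [2.882, 1.251, 0.0]
contact_force: [-2.1, -0.1, 4.6]
opening: 0.0337
finger_force: 59.8
time_s: 9.77
ee_pos: [0.4955, -0.066, 0.0631]
eef_rot: [2.882, 1.251, 0.0]
contact_force: [-0.8, 0.7, 6.3]
opening: 0.034
finger_force: 59.9
[-0.77392236  0.7454341   6.26011759] [ 0.1486863   0.33261094 -0.02020561]
```

```bash

python3 -m pendant '[{"claw":-1,"tx":0,"ty":0,"tz":-0.02,"spin":0},{"claw":-1,"tx":0,"ty":0,"tz":-0.04,"spin":0},{"claw":-1,"tx":0,"ty":0,"tz":-0.06,"spin":0},{"claw":-1,"tx":0,"ty":0,"tz":-0.06,"spin":0},{"claw":-1,"tx":0,"ty":0,"tz":-0.06,"spin":0}]' 60
python3 -m pendant '[{"claw":-1,"tx":0,"ty":0,"tz":-0.02,"spin":0},{"claw":-1,"tx":0,"ty":0,"tz":-0.04,"spin":0},{"claw":-1,"tx":0,"ty":0,"tz":-0.08,"spin":0},{"claw":-1,"tx":0,"ty":0,"tz":-0.08,"spin":0},{"claw":-1,"tx":0,"ty":0,"tz":-0.08,"spin":0}]' 60
python3 -c "
from station import robot
s=robot.state();print(s['contact_force'],s['moment'])"
```

```text
time_s: 10.18
ee_pos: [0.4955, -0.066, 0.0609]
eef_rot: [2.882, 1.251, 0.0]
contact_force: [-2.3, 1.6, 7.6]
opening: 0.0336
finger_force: 60.0
time_s: 10.6
ee_pos: [0.4955, -0.066, 0.0578]
eef_rot: [2.882, 1.251, 0.0]
contact_force: [-2.0, 1.4, 9.2]
opening: 0.0339
finger_force: 60.2
[-1.95735547  1.36701978  9.16327702] [ 0.21720589  0.53195644 -0.00933748]
```

```bash

python3 -m pendant '[{"claw":-1,"tx":0,"ty":0,"tz":0,"spin":-0.05},{"claw":-1,"tx":0,"ty":0,"tz":0,"spin":-0.1},{"claw":-1,"tx":0,"ty":-0.01,"tz":0,"spin":-0.15},{"claw":-1,"tx":0,"ty":-0.01,"tz":0,"spin":-0.2},{"claw":-1,"tx":0,"ty":-0.01,"tz":0,"spin":-0.2}]' 60
python3 -c "
from station import robot
s=robot.state();print(s['contact_force'],s['moment'])"
```

```text
time_s: 11.02
ee_pos: [0.4964, -0.0667, 0.0582]
eef_rot: [2.992, 0.952, 0.003]
contact_force: [-2.4, 0.4, 9.0]
opening: 0.0337
finger_force: 60.2
[-2.37027831  0.38492495  8.95640695] [0.20580961 0.223014   0.01112211]
```

```bash

python3 -m pendant '[{"claw":-1,"tx":0,"ty":0,"tz":0,"spin":-0.05},{"claw":-1,"tx":0,"ty":0,"tz":0,"spin":-0.1},{"claw":-1,"tx":0,"ty":-0.01,"tz":0,"spin":-0.15},{"claw":-1,"tx":0,"ty":-0.01,"tz":0,"spin":-0.2},{"claw":-1,"tx":0,"ty":-0.01,"tz":0,"spin":-0.25}]' 60
python3 -c "
from station import robot
s=robot.state();print(s['contact_force'],s['moment'])"
python3 -m pendant '[{"claw":-1,"tx":0,"ty":0,"tz":0,"spin":-0.05},{"claw":-1,"tx":0,"ty":0,"tz":0,"spin":-0.1},{"claw":-1,"tx":0,"ty":-0.01,"tz":0,"spin":-0.15},{"claw":-1,"tx":0,"ty":-0.01,"tz":0,"spin":-0.2},{"claw":-1,"tx":0,"ty":-0.01,"tz":0,"spin":-0.2}]' 60
python3 -c "
from station import robot
s=robot.state();print(s['contact_force'],s['moment'])"
```

```text
time_s: 11.43
ee_pos: [0.4968, -0.0673, 0.0583]
eef_rot: [3.087, 0.572, 0.004]
contact_force: [-0.4, 0.3, 8.5]
opening: 0.0337
finger_force: 60.2
[-0.40078007  0.34520961  8.52960891] [0.04489432 0.16537276 0.06614968]
time_s: 11.85
ee_pos: [0.4968, -0.0678, 0.0583]
eef_rot: [3.129, 0.261, 0.004]
contact_force: [-0.7, 0.0, 8.1]
opening: 0.0336
finger_force: 60.2
[-6.96332327e-01  5.34061339e-03  8.10344216e+00] [ 0.03455474  0.10742827 -0.03749321]
```

```bash

python3 -m pendant '[{"claw":-1,"tx":0,"ty":0,"tz":-0.02,"spin":-0.05},{"claw":-1,"tx":0,"ty":0,"tz":-0.02,"spin":-0.1},{"claw":-1,"tx":0,"ty":-0.01,"tz":-0.02,"spin":-0.15},{"claw":-1,"tx":0,"ty":-0.01,"tz":-0.02,"spin":-0.2},{"claw":-1,"tx":0,"ty":-0.01,"tz":-0.02,"spin":-0.25}]' 60
python3 -c "
from station import robot
s=robot.state();print(s['contact_force'],s['moment'])"
python3 -m pendant '[{"claw":-1,"tx":0,"ty":0,"tz":0,"spin":-0.05},{"claw":-1,"tx":0,"ty":0,"tz":0,"spin":-0.1},{"claw":-1,"tx":0,"ty":-0.01,"tz":0,"spin":-0.15},{"claw":-1,"tx":0,"ty":-0.01,"tz":0,"spin":-0.2},{"claw":-1,"tx":0,"ty":-0.01,"tz":0,"spin":-0.25}]' 60
python3 -c "
from station import robot
s=robot.state();print(s['contact_force'],s['moment'])"
```

```text
time_s: 12.27
ee_pos: [0.4968, -0.0682, 0.0576]
eef_rot: [3.138, -0.131, 0.005]
contact_force: [-1.1, 0.7, 8.4]
opening: 0.0339
finger_force: 60.2
[-1.08769266  0.72043029  8.40013079] [ 0.00894347  0.16055054 -0.00250967]
time_s: 12.68
ee_pos: [0.4968, -0.0685, 0.0576]
eef_rot: [3.097, -0.522, 0.005]
contact_force: [-0.4, -0.1, 9.2]
opening: 0.0337
finger_force: 60.2
[-0.37251917 -0.12844378  9.20174787] [-0.01725808  0.122693    0.0813773 ]
```

```bash

python3 -m pendant '[{"claw":-1,"tx":0,"ty":0,"tz":0,"spin":-0.05},{"claw":-1,"tx":0,"ty":0,"tz":0,"spin":-0.1},{"claw":-1,"tx":0,"ty":-0.01,"tz":0,"spin":-0.15},{"claw":-1,"tx":0,"ty":-0.01,"tz":0,"spin":-0.2},{"claw":-1,"tx":0,"ty":-0.01,"tz":0,"spin":-0.22}]' 60
python3 -c "
from station import robot
s=robot.state();print(s['contact_force'],s['moment'])"
python3 -m pendant '[{"claw":-1,"tx":0,"ty":0,"tz":0,"spin":-0.02},{"claw":-1,"tx":0,"ty":0,"tz":0,"spin":-0.04},{"claw":-1,"tx":0,"ty":0,"tz":0,"spin":-0.06},{"claw":-1,"tx":0,"ty":0,"tz":0,"spin":-0.07},{"claw":-1,"tx":0,"ty":0,"tz":0,"spin":-0.07}]' 60
python3 -c "
from station import robot
s=robot.state();print(s['contact_force'],s['moment'])"
```

```text
time_s: 13.1
ee_pos: [0.4968, -0.069, 0.0576]
eef_rot: [3.022, -0.859, 0.005]
contact_force: [-0.7, -0.5, 9.1]
opening: 0.0336
finger_force: 60.2
[-0.67396502 -0.45886378  9.08056496] [-0.00677325  0.22249986  0.00652022]
time_s: 13.52
ee_pos: [0.4968, -0.0691, 0.0576]
eef_rot: [2.991, -0.961, 0.005]
contact_force: [-1.4, -0.8, 9.9]
opening: 0.0338
finger_force: 60.2
[-1.37128055 -0.83137257  9.85924207] [-0.01843953  0.22031488 -0.00959848]
```

```bash

for i in 1 ; do python3 -m pendant '[{"claw":-1,"tx":0,"ty":0,"tz":0,"spin":-0.02},{"claw":-1,"tx":0,"ty":0,"tz":0,"spin":-0.03},{"claw":-1,"tx":0,"ty":0,"tz":0,"spin":-0.04},{"claw":-1,"tx":0,"ty":0,"tz":0,"spin":-0.04},{"claw":-1,"tx":0,"ty":0,"tz":0,"spin":-0.04}]' 60; done
python3 -c "
from station import robot
s=robot.state();print(s['contact_force'],s['moment'])"
python3 -m pendant '[{"claw":-1,"tx":0,"ty":0,"tz":0,"spin":-0.01},{"claw":-1,"tx":0,"ty":0,"tz":0,"spin":-0.02},{"claw":-1,"tx":0,"ty":0,"tz":0,"spin":-0.03},{"claw":-1,"tx":0,"ty":0,"tz":0,"spin":-0.04},{"claw":-1,"tx":0,"ty":0,"tz":0,"spin":-0.04}]' 60
python3 -c "
from station import robot
s=robot.state();print(s['contact_force'],s['moment'])"
```

```text
time_s: 13.93
ee_pos: [0.4966, -0.069, 0.0575]
eef_rot: [2.971, -1.019, 0.004]
contact_force: [-1.2, -0.9, 9.6]
opening: 0.0334
finger_force: 60.3
[-1.20220595 -0.88578395  9.6062256 ] [-0.06289156  0.27507951  0.06842542]
time_s: 14.35
ee_pos: [0.4963, -0.069, 0.0575]
eef_rot: [2.95, -1.078, 0.004]
contact_force: [-2.0, -0.1, 8.9]
opening: 0.034
finger_force: 60.4
[-1.97567166 -0.10998258  8.85366931] [0.03941747 0.3822873  0.26976928]
```

The turning moment rose to 0.27 N·m at 1.52 rad (87°), so that is the stop. I'll ease off the turn slightly and let the spring lift the lamp.

```bash

python3 -m pendant '[{"claw":-1,"tx":0,"ty":0,"tz":0,"spin":0.02},{"claw":-1,"tx":0,"ty":0,"tz":0.03,"spin":0.03},{"claw":-1,"tx":0,"ty":0,"tz":0.06,"spin":0.03},{"claw":-1,"tx":0,"ty":0,"tz":0.08,"spin":0.03},{"claw":-1,"tx":0,"ty":0,"tz":0.08,"spin":0.03}]' 60
python3 -c "
from station import robot
s=robot.state();print(s['contact_force'],s['moment'])"
python3 -m pendant '[{"claw":-1,"tx":0,"ty":0,"tz":0.02,"spin":0},{"claw":-1,"tx":0,"ty":0,"tz":0.04,"spin":0},{"claw":-1,"tx":0,"ty":0,"tz":0.04,"spin":0},{"claw":-1,"tx":0,"ty":0,"tz":0.04,"spin":0},{"claw":-1,"tx":0,"ty":0,"tz":0.04,"spin":0}]' 60
python3 -c "
from station import robot
s=robot.state();print(s['contact_force'],s['moment'])"
```

```text
time_s: 14.77
ee_pos: [0.4963, -0.0689, 0.0605]
eef_rot: [2.966, -1.034, 0.003]
contact_force: [-1.2, 0.5, 7.3]
opening: 0.0339
finger_force: 60.2
[-1.18546434  0.46688939  7.28805011] [-0.02990981  0.24823248  0.02910544]
time_s: 15.18
ee_pos: [0.4963, -0.0689, 0.0619]
eef_rot: [2.966, -1.034, 0.003]
contact_force: [-0.7, -0.9, 6.9]
opening: 0.0341
finger_force: 60.2
[-0.73579556 -0.93806022  6.86423732] [-0.12482958  0.09070185  0.06294495]
```

```bash

python3 -m pendant '[{"claw":-1,"tx":0,"ty":0,"tz":0.01,"spin":0},{"claw":-1,"tx":0,"ty":0,"tz":0.02,"spin":0},{"claw":-1,"tx":0,"ty":0,"tz":0.02,"spin":0},{"claw":-1,"tx":0,"ty":0,"tz":0.02,"spin":0},{"claw":-1,"tx":0,"ty":0,"tz":0.02,"spin":0}]' 60
python3 -m pendant '[{"claw":-1,"tx":0,"ty":0,"tz":0.01,"spin":0},{"claw":-1,"tx":0,"ty":0,"tz":0.01,"spin":0},{"claw":-1,"tx":0,"ty":0,"tz":0.01,"spin":0},{"claw":-1,"tx":0,"ty":0,"tz":0.01,"spin":0},{"claw":-1,"tx":0,"ty":0,"tz":0.01,"spin":0}]' 60
python3 -c "
from station import robot
s=robot.state();print(s['contact_force'],s['moment'])"
```

```text
time_s: 15.6
ee_pos: [0.4962, -0.0688, 0.0625]
eef_rot: [2.966, -1.035, 0.003]
contact_force: [0.2, -0.9, 5.7]
opening: 0.0339
finger_force: 60.3
time_s: 16.02
ee_pos: [0.4962, -0.0688, 0.0628]
eef_rot: [2.966, -1.035, 0.002]
contact_force: [1.4, -2.1, 4.9]
opening: 0.0342
finger_force: 60.2
[ 1.40449545 -2.05984467  4.85421445] [-0.39449857 -0.34486324  0.04601307]
```

```bash

python3 -m pendant '[{"claw":-1,"tx":0,"ty":0,"tz":0.01,"spin":0},{"claw":-1,"tx":0,"ty":0,"tz":0.01,"spin":0},{"claw":-1,"tx":0,"ty":0,"tz":0.01,"spin":0},{"claw":-1,"tx":0,"ty":0,"tz":0.01,"spin":0},{"claw":-1,"tx":0,"ty":0,"tz":0.01,"spin":0}]' 25
python3 -m pendant '[{"claw":-0.15,"tx":0,"ty":0,"tz":0,"spin":0},{"claw":-0.1,"tx":0,"ty":0,"tz":0,"spin":0},{"claw":0,"tx":0,"ty":0,"tz":0,"spin":0},{"claw":0.2,"tx":0,"ty":0,"tz":0,"spin":0},{"claw":0.5,"tx":0,"ty":0,"tz":0,"spin":0}]' 25
python3 -m pendant '[{"claw":0.6,"tx":0,"ty":0,"tz":0,"spin":0},{"claw":0.6,"tx":0,"ty":0,"tz":0,"spin":0},{"claw":0.6,"tx":0,"ty":0,"tz":0.3,"spin":0},{"claw":0.6,"tx":0,"ty":0,"tz":0.8,"spin":0},{"claw":0.6,"tx":0,"ty":0,"tz":1.4,"spin":0}]' 25
python3 -m pendant '[{"claw":0.6,"tx":0,"ty":0,"tz":0.6,"spin":0},{"claw":0.6,"tx":0,"ty":0,"tz":1.2,"spin":0},{"claw":0.6,"tx":0,"ty":0,"tz":1.8,"spin":0},{"claw":0.6,"tx":0,"ty":0,"tz":1.8,"spin":0},{"claw":0.6,"tx":0,"ty":0,"tz":1.8,"spin":0}]' 25
python3 - <<'E'
from station import robot,camera
from h import *
import pickle
s=robot.state();c=camera("wrist");d=camera("side")
pickle.dump((s,c,d),open("w7.pkl","wb"));print(s["ee_pos"],s["contact_force"])
cv2.imwrite("pics/w7.png",np.hstack([cv2.resize(d["img"][200:290,240:345],(400,343)),cv2.resize(c["img"],(400,343))]))
E
```

```text
time_s: 16.43
ee_pos: [0.496, -0.0687, 0.063]
eef_rot: [2.966, -1.035, 0.002]
contact_force: [4.5, -2.6, 2.0]
opening: 0.0336
finger_force: 60.0
time_s: 16.85
ee_pos: [0.4947, -0.068, 0.0625]
eef_rot: [-2.966, 1.034, 0.003]
contact_force: [-0.3, -0.8, 0.8]
opening: 0.0617
finger_force: 0.0
time_s: 17.27
ee_pos: [0.4942, -0.068, 0.1183]
eef_rot: [-2.966, 1.035, 0.006]
contact_force: [0.2, 0.6, -0.7]
opening: 0.0683
finger_force: 0.0
time_s: 17.68
ee_pos: [0.4963, -0.0687, 0.1924]
eef_rot: [2.966, -1.035, 0.005]
contact_force: [0.4, -1.1, -0.1]
opening: 0.0681
finger_force: 0.0
[ 0.49630612 -0.06871111  0.19235053] [ 0.4386743  -1.08222893 -0.07703219]
```

View pics/w7.png

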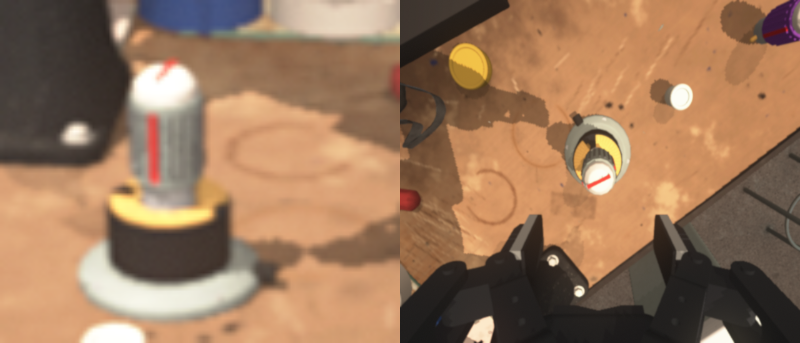

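The lamp stands in the socket and is released, with the purple lamp and the bystanders in place. I'll check its yaw and height by number.

```bash
python3 - <<'E'
from h import *
import pickle
s,c,d=pickle.load(open("w7.pkl","rb"));T=wristT(c,s)
A,B=onz(c,(299,264.5),.1125,T),onz(c,(337.6,246.3),.1125,T);D=A-B;print((A+B)/2,np.arctan2(D[1],D[0]),np.linalg.norm(D))
# height from side: dome top (row 62 in crop) vs plane x,y of socket; print z on the axis
f=240/np.tan(np.radians(d["vfov"]/2));R,t=np.array(d["R"]),np.array(d["t"])
for z in(.1055,.1135,.1175):
    p=R@np.array([.4945,-.067,z])+t;print(z,(f*p[:2]/p[2]+[d["cx"],d["cy"]]).round(1))
print("bar centre side px",240+166/3.81,200+67/3.81)
E
```

```text
[ 0.49373656 -0.06640208  0.1125    ] 1.3621538033336418 0.02606464976223036
0.1055 [282.7 221.5]
0.1135 [282.7 217.5]
0.1175 [282.6 215.4]
bar centre side px 283.56955380577426 217.58530183727035
```

```bash
python3 -c "
from station import order
print(order.sign_off())"
```

```text
the job is handed in; nothing more can be done
None
```

The LED lamp is locked in the bayonet socket, turned about 87° clockwise to the stop and lifted by the spring to lock level, then let go and handed in after about 18 s. The highest readings I saw, about 10 N of push and 0.27 N·m at the stop, stayed well under the 45 N limit.

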